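# Lift a fallen boiler plug off the draining stand with tongs

### The job

The square-head brass boiler plugs on the revolving draining stand are still wet with descaler, and one has fallen on its side. Take the spring tongs out of their holder, close them on the fallen plug and lift it about ten centimetres or more above the stand's disc, and finish like that, with the gripper still holding the tongs and the tongs holding the plug up to drip off. Never touch a plug with the robot itself, leave the three upright plugs standing on the disc, and do not shift the other things on the table.

Things in the scene. Friction and masses are not known exactly. Their poses are not given: they have to be found in the camera images.
- turntable: draining stand: fixed round drip pan (260 mm across, 13 mm high) with a stainless disc (241 mm across) on a free bearing that turns at the lightest push. Origin: centre of the pan's underside, on the table. The disc's flat top, where the plugs lie, is 32 mm above the origin; its rim stands 4 mm higher; a knob (20 mm across) in the middle rises to 80 mm above the origin
- fallen_head (a point): the brass plug lying on its side on the disc: middle of its square head (22 x 22 mm, 18 mm long), 11 mm above the disc. Its round thread, 16 mm thick and 16 mm long, goes on from the head along +x. +z is up; the head's two upright flats face +y and -y. About 60 to 130 g, centre of mass 4.5 mm from here toward the thread
- tongs_holder: sheet-metal holder fixed to the table, open at the top, in which the tongs stand: foot 62 (x) x 96 (y) x 4 mm, socket outside 31 x 74 mm, inside 25 x 68 mm, rim 41 mm above the table, inner floor 6 mm above it. Origin: centre of its underside; its long side is y
- tongs_grip (a point): short spring tongs (128 mm tall, 90 g) standing tips down in the holder: the point midway between their two flat black grips, 84 mm above the tips and 44 mm below the top of the hinge. The arms spread along y, the hinge pin lies along x, z points up to the hinge. Each grip is 20 mm wide (x) and 44 mm tall, centred at this height; free, they measure 46 mm over their outsides
- tongs_tips (a point): midpoint between the lower ends of the tongs' jaws, standing free; axes as tongs_grip. Jaws: 20 mm wide (x), 26 mm tall, 4 mm thick; free, about 51 mm apart inside and 60 mm over all (y); parallel when closed on a 22 mm thing. Closing on it brings the tips about 2 mm farther from the hinge
- tongs_arm (a joint): angle by which the tongs are closed: 0 free (a spring holds them open; grips 46 mm over all), 0.24 rad closed on a 22 mm thing (grips 37 mm), 0.42 shut (30 mm). The spring pushes out on the grips with 6 N at 0, 13 N at 0.24, so tongs squeezed only a little are held safely; let go, they fall. 1 mm at the grips moves the jaws 3 mm
- plug_a_mid (a point): one of three like plugs standing upright on the disc, head down and thread up: the point on its axis half-way up its 34 mm; its z axis points up along the thread
- plug_b_mid (a point): one of three like plugs standing upright on the disc, head down and thread up: the point on its axis half-way up its 34 mm; its z axis points up along the thread
- plug_c_mid (a point): one of three like plugs standing upright on the disc, head down and thread up: the point on its axis half-way up its 34 mm; its z axis points up along the thread
- spray_bottle_mid (a point): bystander, not to be disturbed: spray bottle, 61 x 127 x 242 mm; a point in its middle 120 mm above its underside
- soap_jar_mid (a point): bystander, not to be disturbed: lidded jar, 70 mm across, 57 mm tall; a point in its middle 28 mm above its underside
- tape_roll_mid (a point): bystander, not to be disturbed: roll of masking tape lying flat, 100 mm across, 25 mm tall; a point in its middle 12.5 mm above its underside
- screwdriver_mid (a point): bystander, not to be disturbed: screwdriver lying flat, 184 mm long, 26 mm thick; a point in its middle 13 mm above its underside
- button_pot_mid (a point): bystander, not to be disturbed: small lidded pot, 51 mm across, 56 mm tall; a point in its middle 28 mm above its underside
- thread_reel_mid (a point): bystander, not to be disturbed: reel of thread standing upright, 35 mm across, 46 mm tall; a point in its middle 23 mm above its underside
- marker_pen_mid (a point): bystander, not to be disturbed: marker pen lying flat, 125 mm long, 18 mm thick; a point in its middle 9 mm above its underside
Things that resemble listed ones, but are neither listed nor needed, are in the scene too. What is shaped like the part that bears tongs_grip but orange is not meant.

How it is judged:
By the outcome, as a careful person would: the job done as asked, in the order asked, and still so for the second after the job is handed in, while the arm keeps its last pose, push and grip.
It also fails if it takes over 48 s, if anything falls off the work surface, if the arm or the gripper's body presses on something with over 40 N, if the wrist force passes 120 N, or if a joint passes its speed limit or range.

### The arm

A 6-joint arm with a two-finger parallel gripper is mounted at the origin on a cart in front of the work surface, level with it; the furniture and walls round the work are solid. World frame = base frame: x ahead of the robot, y to its left, z up, the work surface at z = 0. Lengths are in mm, angles in degrees, forces in N, time in s.
With the tool pointing down it reaches from about 300 to 850 mm from the base axis. Payload 4.2 kg.
Tool frame: the origin (TCP) lies at the centre of the arm's flange, where the gripper is bolted on; the fingertips stand 191 mm ahead of it and the grasp point (between the pads) lies 172 mm ahead of it; z points along the fingers, y is the direction in which the jaws open and shut (so a half turn about z gives the same grasp; the last joint's range is limited). The gripper opens to 91 mm and grips with 3 to 60 N. Pads are 32 mm wide; open, the fingers measure 118 mm over their backs; the gripper's body (76 mm by 178 mm) begins 60 mm behind the grasp point.
Start: joints at [63.197, 18.312, 89.639, -0, 72.044, -1.146], TCP at [248.962, 518.306, 404.776] pointing down, gripper open.
Joint ranges: [-177.97, 177.97], [-48.28, 115.42], [12.27, 149.76], [-77.06, 257.06], [2.81, 150.46], [-146.56, 146.56]. Speed limits (degrees/s): [147.25, 147.25, 180, 180, 180, 180].

### API

Orientations are given as [roll, pitch, yaw] about the fixed x, y, z axes, in that order (R = Rz(yaw) Ry(pitch) Rx(roll)).
In Python, from workcell import status, vision, ticket gives the robot as it stands.
- The arm moves only by the shell command python3 -m jog 'ROWS' [FORCE]. ROWS is JSON, a list of rows, each a list of 7 numbers: the finger opening in m, from 0 to 0.0912, then the shift along the tool's x, y, z in m, then the turn, a rotation vector about the tool's x, y, z in rad. A call has 1 to 12 rows; each row shifts and turns the commanded pose from where the row before left it, along the tool's axes as they then stand; what a row does not reach is not made up. A row lasts 1/8 s, in which the tool goes at most 62.5 mm and 10.7 degrees, less where a joint would pass 70% of its speed; a pose out of reach is approached as far as the arm can. A call with a gripper value outside its range is refused whole. The fingers move at their own pace and stop on an object; FORCE is the grip in N (left out, the last holds). Time passes only in rows, so rows that do not move let the fingers close. It gives the time, the measured TCP pose, the force and the opening at its end, in the units of the state.
- status.state(): the state, without advancing time (a new reading comes with each control period).
- vision.grab_frame(name): name is "scene" or "top" or "wrist"; returns a dict with "color" (420x560x3 uint8, blue, green, red), "depth" (420x560 float32, mm along the optical axis (not along the pixel's ray), 0 where there is no reading), "fov_y" (degrees; the focal length in pixels is half the picture's height over the tangent of half this angle, whatever the lens; pixels are square), "cx", "cy" (the principal point, pixels), "pose" (4x4, takes a point from camera to world coordinates). Camera axes: x right, y down, z forward; pixel columns grow to the right and rows downward; lengths in mm; the calibration is good to about 2 mm. The wrist camera is an equidistant fisheye: a pixel r from the principal point sees the ray r / f radians off the axis. A picture is of the moment at which its call begins.
- ticket.job_done(): hands the job in, once; it reports no verdict.
Trained networks look in the newest picture that a camera, given by its name, has taken for a name from the list of things; names that differ only in an ending like _2 or _b are one class to them, and where a whole thing is asked for, a point or a joint stands for the part that bears it (a point fixed in the world has none). Each returns a list of dicts, best first, with "p" (0 to 1); they miss things now and then, are a little off and sometimes report something else, mostly with a low value. They report only what shows in the picture. A call takes as long as a camera call. They do not tell look-alikes from the thing itself.
- vision.find_in(camera, label): "location" ([x, y, z] in mm, in world coordinates, good to about 4 mm: the middle of the surface that is visible of it).
- vision.silhouettes(camera, label): "pixels" (420x560 bool, what is visible of it).
The state is a dict: "time_s": time; "qpos": joint angles; "qvel": joint speeds; "effort": joint torques, N m; "ee_pos": TCP position; "ee_rot": TCP orientation; "force": force on the tool from outside, world axes, zero at the start; "torque": the same for the moment, N m; "gripper_width": finger opening in mm.
Only numpy, scipy, OpenCV 4.12 (cv2) and the standard library are available. Lean on these libraries where they do the work, as an engineer would, in place of code of your own. Each camera call takes 0.05 s, during which the arm holds its last target.

## Working session

There is one attempt and no reset: what is moved stays moved. The work goes in short steps, Python scripts to look and compute and a shell command to move; the robot and the scene stay as the last step left them, time stands still between calls to the robot, and variables do not carry over. Pictures are saved under pics/ and viewed, and the job is handed in when it is done.

```bash
mkdir -p pics; ls; python3 - <<'E'
from workcell import status, vision
import cv2,numpy as np
s=status.state();print({k:np.round(v,3).tolist() for k,v in s.items()})
for n in("scene","top","wrist"):
    f=vision.grab_frame(n);cv2.imwrite(f"pics/{n}0.png",f["color"]);print(n,f["fov_y"],f["cx"],f["cy"],np.round(f["pose"],3).tolist())
    for l in("turntable","fallen_head","tongs_holder","tongs_grip","tongs_tips","plug_a_mid"):
        print(l,[(round(d["p"],2),np.round(d["location"]).tolist()) for d in vision.find_in(n,l)])
E
```

```text
pics
{'time_s': 0.0, 'qpos': [63.197, 18.353, 89.705, -0.003, 72.045, -1.144], 'qvel': [-0.015, -0.059, -0.086, -0.023, -0.018, 0.053], 'effort': [-0.001, -41.245, -23.197, 0.073, 0.046, -0.0], 'ee_pos': [248.898, 518.165, 403.918], 'ee_rot': [-179.897, 0.0, 154.342], 'force': [-0.372, -0.095, -0.175], 'torque': [-0.015, 0.015, 0.003], 'gripper_width': 91.065}
scene 52.42457473519333 276.55312077544727 208.0170877077074 [[0.841, -0.238, 0.486, -277.709], [-0.541, -0.329, 0.774, -1165.885], [-0.025, -0.914, -0.406, 751.045], [0.0, 0.0, 0.0, 1.0]]
turntable [(0.93, [530.0, 189.0, 32.0])]
fallen_head [(0.62, [502.0, 419.0, 40.0]), (0.54, [610.0, 221.0, 43.0])]
tongs_holder [(0.55, [572.0, -128.0, 5.0])]
tongs_grip [(0.92, [310.0, -429.0, 68.0]), (0.54, [585.0, -118.0, 87.0])]
tongs_tips [(0.69, [578.0, -123.0, 86.0]), (0.61, [311.0, -431.0, 70.0])]
plug_a_mid []
top 50.025244072610086 279.5895973422283 209.18614467830218 [[-0.008, -0.983, 0.181, 277.263], [-1.0, 0.011, 0.013, 43.838], [-0.015, -0.181, -0.983, 1394.489], [0.0, 0.0, 0.0, 1.0]]
turntable [(0.69, [542.0, 222.0, 33.0])]
fallen_head [(0.47, [614.0, 227.0, 47.0])]
tongs_holder [(0.72, [599.0, -86.0, 116.0]), (0.67, [585.0, -102.0, 4.0])]
tongs_grip [(0.58, [589.0, -107.0, 117.0]), (0.56, [313.0, -400.0, 110.0])]
tongs_tips [(0.48, [316.0, -397.0, 111.0])]
plug_a_mid [(0.39, [554.0, 287.0, 49.0])]
wrist 65.70646984690485 280.16136584080897 211.9408865780335 [[0.434, 0.866, 0.25, 178.337], [0.901, -0.417, -0.12, 553.563], [-0.0, 0.277, -0.961, 385.361], [0.0, 0.0, 0.0, 1.0]]
turntable []
fallen_head []
tongs_holder []
tongs_grip []
tongs_tips []
plug_a_mid []
```

View pics/scene0.png

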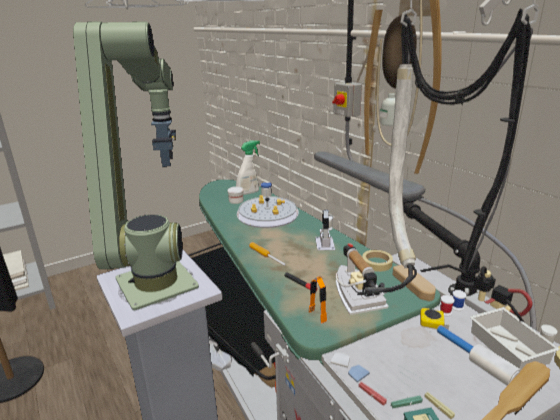

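View pics/top0.png

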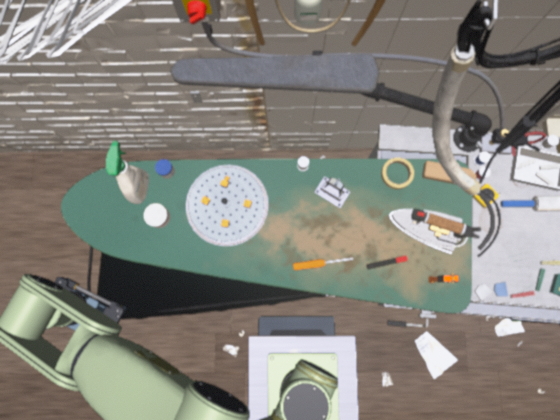

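View pics/wrist0.png

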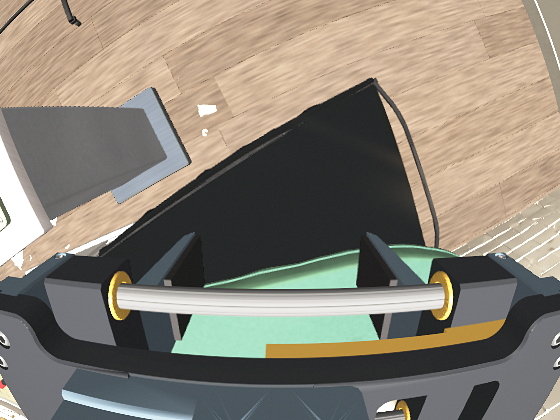

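The top picture shows the turntable at (227,205), with four plugs at (225,182), (206,201), (248,204) and (224,223). The black/grey tongs in their holder are at (332,190). The orange look-alike is at (443,280) and isn't the one meant. I'll enlarge both areas.

```bash
python3 - <<'E'
import cv2,numpy as np
t=cv2.imread("pics/top0.png");s=cv2.imread("pics/scene0.png")
a=cv2.resize(t[160:250,180:275],(380,360),interpolation=cv2.INTER_CUBIC)
b=cv2.resize(t[165:220,300:358],(380,360),interpolation=cv2.INTER_CUBIC)
cv2.imwrite("pics/crop1.png",np.hstack([a,b]))
a=cv2.resize(s[190:230,230:305],(600,320),interpolation=cv2.INTER_CUBIC)
b=cv2.resize(s[205:260,305:345],(200,275),interpolation=cv2.INTER_CUBIC)
c=np.zeros((320,800,3),np.uint8);c[:,:600]=a;c[:275,600:]=b
cv2.imwrite("pics/crop2.png",c)
E
```

```text
(no output)
```

View pics/crop1.png

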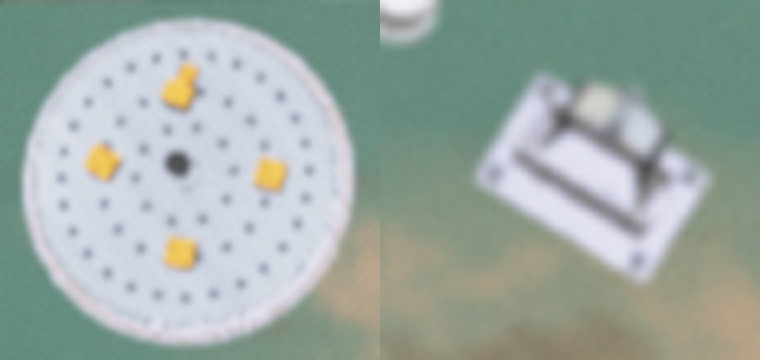

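View pics/crop2.png

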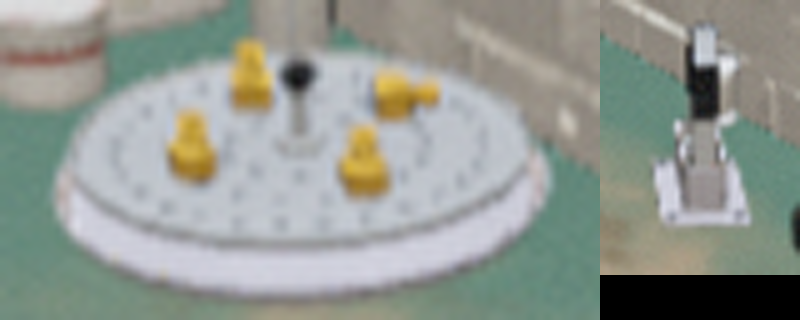

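```bash
cat > h.py <<'E'
import numpy as np,cv2
from workcell import status,vision
def foc(f): return f["color"].shape[0]/2/np.tan(np.radians(f["fov_y"]/2))
def ray(f,u,v,fish=False):
    F=foc(f);a=np.array([(u-f["cx"])/F,(v-f["cy"])/F])
    if fish:
        r=np.hypot(*a);d=np.r_[a/r*np.sin(r),np.cos(r)] if r>1e-9 else np.array([0,0,1.])
    else: d=np.r_[a,1.]
    return f["pose"][:3,:3]@d
def atz(f,u,v,z,fish=False):
    d=ray(f,u,v,fish);o=f["pose"][:3,3];return o+d*(z-o[2])/d[2]
def cloud(f,fish=False):
    D=f["depth"];v,u=np.mgrid[:D.shape[0],:D.shape[1]];F=foc(f)
    x=(u-f["cx"])/F;y=(v-f["cy"])/F
    if fish:
        r=np.hypot(x,y)+1e-9;k=np.tan(r)/r;x=x*k;y=y*k
    P=np.stack([x*D,y*D,D],-1)
    return P@f["pose"][:3,:3].T+f["pose"][:3,3]
def px(f,p,fish=False):
    c=f["pose"][:3,:3].T@(np.asarray(p,float)-f["pose"][:3,3]);F=foc(f)
    if fish:
        r=np.arctan2(np.hypot(c[0],c[1]),c[2]);n=np.hypot(c[0],c[1])+1e-12
        return F*r*c[0]/n+f["cx"],F*r*c[1]/n+f["cy"]
    return F*c[0]/c[2]+f["cx"],F*c[1]/c[2]+f["cy"]
E
python3 - <<'E'
from h import *
f=vision.grab_frame("top")
P=cloud(f)
cr=lambda c,r:(300+(c-380)/6.55,165+r/6.545)
L,T,R,B=[atz(f,*cr(*p),4)[:2] for p in((475,180),(545,72),(712,178),(640,283))]
print("holder",np.round([L,T,R,B]),np.round((L+T+R+B)/4),np.hypot(*(B-L)),np.hypot(*(T-L)),[np.degrees(np.arctan2(*(q)[::-1])) for q in(B-L,R-T)])
ct=lambda c,r:(180+c/4,160+r/4)
print("pan",atz(f,*ct(189,181),25)[:2]," head",atz(f,*ct(178,95),43)[:2],"thread",atz(f,*ct(189,73),43)[:2])
print("knob",atz(f,*ct(177,163),80)[:2])
for u in range(120,400,40):
    print(u,[ (v,np.round(P[v,u]).tolist()) for v in(60,75,100,130,150,156)])
E
```

```text
holder [[ 586.  -48.]
 [ 639.  -83.]
 [ 586. -162.]
 [ 535. -126.]] [ 586. -105.] 93.26498552470409 63.85818310250846 [np.float64(-123.4670419920947), np.float64(-124.19534462027805)]
pan [544.01874179 225.03044512]  head [608.31959618 232.04897924] thread [625.73380268 223.75908895]
knob [547.09267045 226.90665102]
120 [(60, [1020.0, 574.0, 58.0]), (75, [1022.0, 613.0, -47.0]), (100, [1024.0, 689.0, -255.0]), (130, [1022.0, 807.0, -577.0]), (150, [668.0, 501.0, 206.0]), (156, [645.0, 493.0, 223.0])]
160 [(60, [1024.0, 448.0, 47.0]), (75, [1018.0, 472.0, -43.0]), (100, [1019.0, 530.0, -250.0]), (130, [1020.0, 622.0, -580.0]), (150, [1026.0, 709.0, -893.0]), (156, [991.0, 706.0, -887.0])]
200 [(60, [954.0, 292.0, 170.0]), (75, [907.0, 291.0, 169.0]), (100, [1016.0, 373.0, -249.0]), (130, [1018.0, 436.0, -582.0]), (150, [1021.0, 494.0, -886.0]), (156, [991.0, 495.0, -895.0])]
240 [(60, [949.0, 173.0, 175.0]), (75, [904.0, 173.0, 171.0]), (100, [1023.0, 219.0, -269.0]), (130, [1022.0, 253.0, -599.0]), (150, [1019.0, 282.0, -888.0]), (156, [987.0, 282.0, -892.0])]
280 [(60, [948.0, 56.0, 174.0]), (75, [899.0, 56.0, 176.0]), (100, [1024.0, 62.0, -275.0]), (130, [1021.0, 66.0, -602.0]), (150, [1014.0, 70.0, -880.0]), (156, [981.0, 71.0, -880.0])]
320 [(60, [946.0, -62.0, 174.0]), (75, [900.0, -61.0, 171.0]), (100, [1023.0, -97.0, -280.0]), (130, [1023.0, -121.0, -614.0]), (150, [1016.0, -141.0, -895.0]), (156, [984.0, -141.0, -900.0])]
360 [(60, [945.0, -179.0, 172.0]), (75, [894.0, -176.0, 179.0]), (100, [1024.0, -256.0, -287.0]), (130, [1021.0, -308.0, -617.0]), (150, [1012.0, -352.0, -893.0]), (156, [980.0, -351.0, -895.0])]
```

Wall is at x≈1020, so there's plenty of room. The first coarse estimates are:
- **Holder:** about (586,-105), long side at 56°.
- **Plug head:** about (608,232), thread pointing at about -25°.

I'll move above the tongs to look with the wrist camera.

```bash
python3 -m jog '[[0.0912,-0.0478,-0.0346,0,0,0,0],[0.0912,-0.0478,-0.0346,0,0,0,0],[0.0912,-0.0478,-0.0346,0,0,0,0],[0.0912,-0.0478,-0.0346,0,0,0,0],[0.0912,-0.0478,-0.0346,0,0,0,0],[0.0912,-0.0478,-0.0346,0,0,0,0],[0.0912,-0.0478,-0.0346,0,0,0,0],[0.0912,-0.0478,-0.0346,0,0,0,0],[0.0912,-0.0478,-0.0346,0,0,0,0],[0.0912,-0.0478,-0.0346,0,0,0,0],[0.0912,-0.0478,-0.0346,0,0,0,0],[0.0912,-0.0478,-0.0346,0,0,0,0]]'
python3 -m jog '[[0.0912,0,0,0,0,0,0.14],[0.0912,0,0,0,0,0,0],[0.0912,0,0,0,0,0,0]]'
python3 - <<'E'
from h import *
s=status.state();print(s["time_s"],s["ee_pos"],s["ee_rot"])
f=vision.grab_frame("wrist");cv2.imwrite("pics/w1.png",f["color"])
np.savez("w1.npz",**{k:np.asarray(v) for k,v in f.items()})
for l in("tongs_holder","tongs_grip","tongs_tips"):
    print(l,[(round(d["p"],2),np.round(d["location"]).tolist()) for d in vision.find_in("wrist",l)])
E
```

```text
time_s: 2.6
ee_pos: [586.9, -106.2, 404.9]
ee_rot: [180.0, 0.0, 154.3]
force: [1.0, 0.3, 0.5]
gripper_width: 90.9
time_s: 2.98
ee_pos: [586.0, -103.8, 404.8]
ee_rot: [180.0, -0.0, 146.5]
force: [-0.1, -0.1, -0.0]
gripper_width: 91.1
2.975 [ 586.01141212 -103.79557827  404.79962065] [ 1.79992041e+02 -8.97862764e-03  1.46469474e+02]
tongs_holder [(0.65, [584.0, -100.0, 7.0])]
tongs_grip [(0.78, [318.0, -392.0, 18.0]), (0.77, [591.0, -105.0, 123.0])]
tongs_tips [(0.95, [591.0, -102.0, 125.0]), (0.7, [320.0, -393.0, 18.0])]
```

View pics/w1.png

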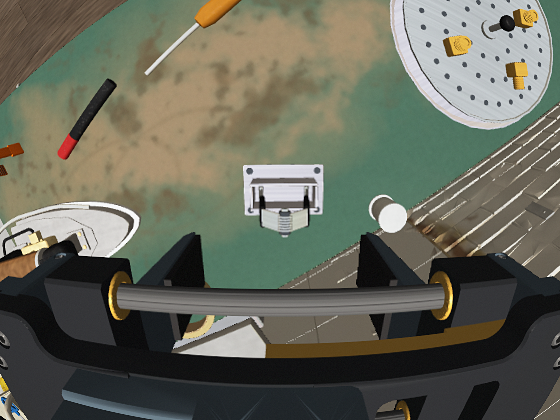

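Tongs with black grips and metal hinge are at (285,215), their holder foot at (244–324,164–215), nearly square with the gripper. Now I'll measure more precisely.

```bash
python3 - <<'E'
from h import *
f=dict(np.load("w1.npz"))
P=cloud(f,True)
c=f["color"][155:245,235:335]
cv2.imwrite("pics/w1c.png",cv2.resize(c,(800,720)[:2] and (660,594),interpolation=cv2.INTER_CUBIC))
m=np.zeros(P.shape[:2],bool);m[150:245,235:335]=True
q=P[m];q=q[(f["depth"][m]>0)]
for lo,hi in((1,9),(36,46),(60,106),(106,118),(118,131),(131,140)):
    s=q[(q[:,2]>lo)&(q[:,2]<hi)];print(lo,hi,len(s),np.round(s.mean(0),1) if len(s) else'')
    if len(s)>10: print(cv2.minAreaRect(s[:,:2].astype(np.float32)))
E
```

```text
1 9 4840 [ 590.8 -101.3    3.3]
((601.6041259765625, -106.54017639160156), (125.85462951660156, 119.43667602539062), 56.325714111328125)
36 46 504 [ 587.4 -102.5   40.5]
((591.0170288085938, -101.59518432617188), (73.82711791992188, 30.111997604370117), 57.23652267456055)
60 106 106 [582.5 -97.8  90.3]
((584.2672729492188, -97.00331115722656), (48.337013244628906, 4.353034973144531), 57.61144256591797)
106 118 206 [ 588.9 -100.6  114.7]
((590.8150634765625, -101.2098159790039), (43.31938934326172, 19.628746032714844), 56.83922576904297)
118 131 552 [ 590.3 -100.8  124.9]
((591.4107666015625, -100.71785736083984), (38.7023811340332, 23.655288696289062), 44.14606857299805)
131 140 310 [ 590.7 -101.2  133.5]
((591.1505737304688, -101.23513793945312), (11.491458892822266, 24.373912811279297), 56.330379486083984)
```

View pics/w1c.png

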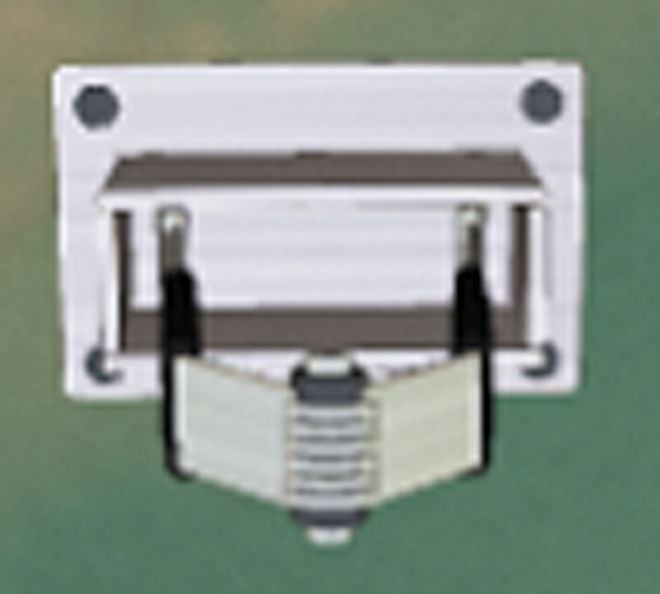

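Tongs axis is at (591,-101), y axis at 56.7°, hinge top ≈134. This matches the listed heights (6+128). Next I'll centre and descend so the grasp point is at about 92.

```bash
python3 -m jog '[[0.0912,-0.0027,0.0049,0.02,0,0,0],[0.0912,0,0,0.035,0,0,0],[0.0912,0,0,0.035,0,0,0],[0.0912,0,0,0.03,0,0,0],[0.0912,0,0,0.021,0,0,0],[0.0912,0,0,0,0,0,0],[0.07,0,0,0,0,0,0],[0.055,0,0,0,0,0,0],[0.05,0,0,0,0,0,0],[0.05,0,0,0,0,0,0]]' 30
python3 - <<'E'
from h import *
f=vision.grab_frame("wrist");cv2.imwrite("pics/w2.png",f["color"])
s=status.state();print(s["force"],s["torque"],s["ee_pos"],s["gripper_width"])
E
```

```text
time_s: 4.42
ee_pos: [591.2, -101.7, 264.2]
ee_rot: [180.0, 0.0, 146.3]
force: [-0.1, 0.5, -0.3]
gripper_width: 54.0
[ 0.32136357  0.23758966 -0.79062439] [-0.00024384  0.0507572   0.0328971 ] [ 591.21269487 -101.72863671  264.06658677] 51.181536302125686
```

View pics/w2.png

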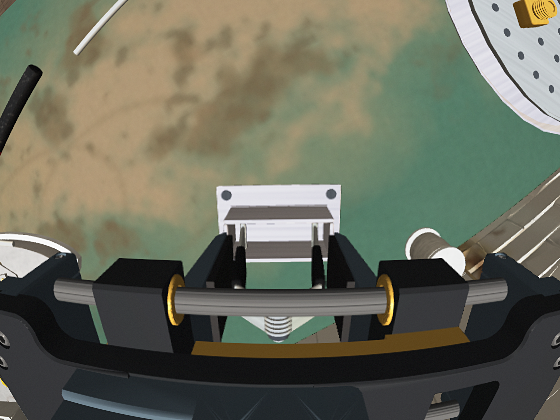

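The tongs' arms are centred between the fingers. I'll close lightly to about 42 mm.

```bash
python3 -m jog '[[0.047,0,0,0,0,0,0],[0.044,0,0,0,0,0,0],[0.042,0,0,0,0,0,0],[0.042,0,0,0,0,0,0],[0.042,0,0,0,0,0,0],[0.042,0,0,0,0,0,0],[0.042,0,0,0,0,0,0]]' 30
```

```text
time_s: 5.35
ee_pos: [591.3, -101.7, 263.8]
ee_rot: [180.0, 0.0, 146.3]
force: [1.1, 1.8, 0.5]
gripper_width: 41.9
```

```bash
python3 -m jog '[[0.042,0,0,-0.005,0,0,0],[0.042,0,0,-0.01,0,0,0],[0.042,0,0,-0.015,0,0,0],[0.042,0,0,-0.02,0,0,0],[0.042,0,0,-0.03,0,0,0],[0.042,0,0,-0.03,0,0,0],[0.042,0,0,-0.026,0,0,0],[0.042,0,0,0,0,0,0]]'
python3 - <<'E'
from h import *
s=status.state();print(s["force"],s["torque"],s["gripper_width"])
f=vision.grab_frame("wrist");cv2.imwrite("pics/w3.png",f["color"])
f=vision.grab_frame("scene");cv2.imwrite("pics/s3.png",cv2.resize(f["color"][150:290,220:400],(720,560)))
E
```

```text
time_s: 6.35
ee_pos: [591.4, -101.8, 402.8]
ee_rot: [179.9, 0.3, 146.3]
force: [0.0, 0.1, -0.9]
gripper_width: 42.0
[ 0.01531853  0.06809705 -0.94670578] [0.01303428 0.0334611  0.01491606] 42.04097284932429
```

View pics/w3.png

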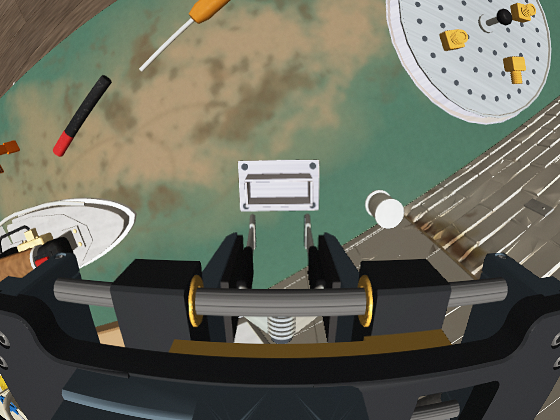

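View pics/s3.png

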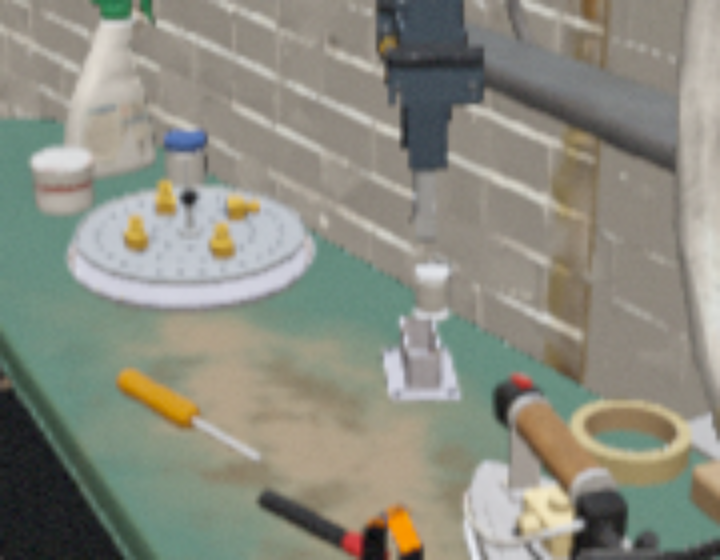

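Tongs hang square in the gripper, the holder is empty, nothing else moved. Now over the fallen plug.

```bash
python3 -m jog '[[0.042,0.0085,0.0145,0,0,0,0],[0.042,0.017,0.028,0,0,0,0],[0.042,0.024,0.04,0,0,0,0],[0.042,0.024,0.04,0,0,0,0],[0.042,0.024,0.04,0,0,0,0],[0.042,0.024,0.04,0,0,0,0],[0.042,0.024,0.04,0,0,0,0],[0.042,0.017,0.03,0,0,0,0],[0.042,0.009,0.0144,0,0,0,0],[0.042,0,0,0,0,0,-0.075],[0.042,0,0,0,0,0,-0.075],[0.042,0,0,0,0,0,0]]'
python3 - <<'E'
from h import *
s=status.state();print(s["ee_pos"],s["ee_rot"],s["gripper_width"])
f=vision.grab_frame("wrist");cv2.imwrite("pics/w4.png",f["color"])
np.savez("w4.npz",**{k:np.asarray(v) for k,v in f.items()})
for l in("fallen_head","plug_a_mid","turntable"):
    print(l,[(round(d["p"],2),np.round(d["location"]).tolist()) for d in vision.find_in("wrist",l)])
E
```

```text
time_s: 7.95
ee_pos: [607.4, 231.9, 399.1]
ee_rot: [-179.9, -0.1, 154.8]
force: [0.6, -0.9, -1.4]
gripper_width: 42.2
[607.38379277 231.92945954 399.12561937] [-1.79935365e+02 -5.38045243e-02  1.54845820e+02] 42.23098599083858
fallen_head [(0.97, [609.0, 236.0, 53.0])]
plug_a_mid [(0.92, [560.0, 292.0, 49.0])]
turntable [(0.83, [542.0, 239.0, 36.0])]
```

View pics/w4.png

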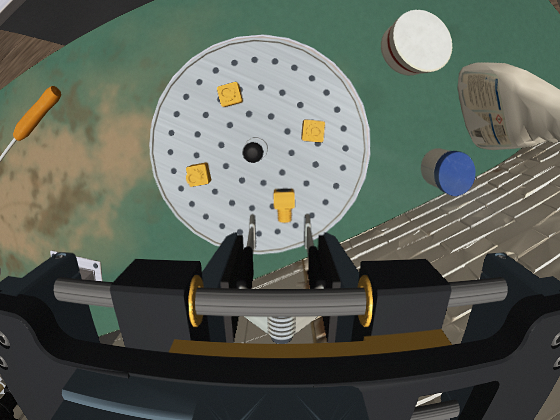

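The fallen plug shows at (284,206), thread downwards (away from the robot), almost aligned with the jaws at columns 253 and 308. The three upright plugs are at (229,94), (313,131) and (198,175). Measuring it now.

```bash
python3 - <<'E'
from h import *
f=dict(np.load("w4.npz"));P=cloud(f,True)
c=f["color"][180:262,235:325];cv2.imwrite("pics/w4c.png",cv2.resize(c,(630,574),interpolation=cv2.INTER_CUBIC))
hsv=cv2.cvtColor(f["color"],cv2.COLOR_BGR2HSV)
m=(hsv[...,0]>12)&(hsv[...,0]<32)&(hsv[...,1]>120);r=np.zeros_like(m);r[183:232,262:303]=1;m&=r
q=P[m];q=q[(q[:,2]>36)&(q[:,2]<62)]
print(len(q))
top=q[(q[:,2]>52)];print("headtop",len(top),top.mean(0),cv2.minAreaRect(top[:,:2].astype(np.float32)))
th=q[(q[:,2]>46)&(q[:,2]<52)];print(len(th),th.mean(0),cv2.minAreaRect(th[:,:2].astype(np.float32)))
print(np.percentile(q[:,2],[2,25,50,75,98]))
# disc height near
d=P[60:90,180:200];print("disc z",np.median(d[...,2]))
print(np.degrees(np.arctan2(*(th.mean(0)-top.mean(0))[1::-1])))
# rough thread region
ids=np.argwhere(m);print(ids.min(0),ids.max(0))
E
```

```text
520
headtop 339 [610.76735357 235.11601743  54.18035357] ((616.3853149414062, 232.814697265625), (20.807292938232422, 30.334510803222656), 65.44881439208984)
169 [625.57843127 228.96415678  49.47685557] ((617.3754272460938, 231.217041015625), (18.77118682861328, 33.81727981567383), 64.83283996582031)
[45.66198534 50.179412   53.57954022 54.39423365 55.7143223 ]
disc z 32.69286035835839
-22.555817532557075
[189 274] [222 294]
```

View pics/w4c.png

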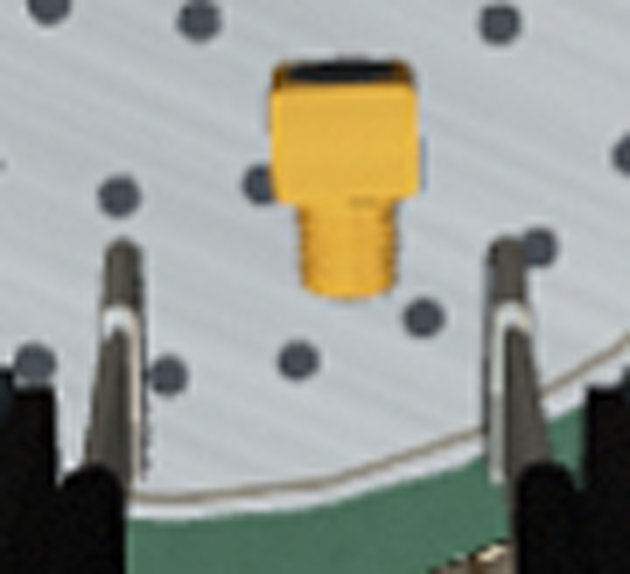

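```bash
python3 - <<'E'
from h import *
f=dict(np.load("w4.npz"))
C=lambda x,y:(235+x/7,180+y/7)
k=[atz(f,*C(*p),54,True)[:2] for p in((273,83),(416,84),(420,201),(271,201))]
print(np.round(k,1),"centre",np.mean(k,0))
a=(k[2]+k[3]-k[0]-k[1])/2;b=(k[1]+k[2]-k[0]-k[3])/2
print(np.hypot(*a),np.degrees(np.arctan2(a[1],a[0])),np.hypot(*b),np.degrees(np.arctan2(b[1],b[0])))
e=atz(f,*C(348,295),43,True)[:2];print("thread end",e,np.degrees(np.arctan2(*(e-np.mean(k,0))[::-1])),np.hypot(*(e-np.mean(k,0))))
t=np.array([607.38,231.93,399.1]);yaw=np.radians(154.85);R=np.array([[np.cos(yaw),np.sin(yaw),0],[np.sin(yaw),-np.cos(yaw),0],[0,0,-1]])
for tz in(250,256,260,264):
    for sy in(-1,1):
        print(tz,sy,[((np.array(px(f,t+R@[0,sy*yy,tz],True))-[235,180])*7).round().tolist() for yy in(20,24,27)])
ti=R.T@(np.r_[np.mean(k,0),54]-t);print("head in tool",ti)
E
```

```text
[[598.8 229.7]
 [607.9 248.6]
 [624.3 241.7]
 [614.9 221.7]] centre [611.48904957 235.44190353]
17.869359678854178 -24.54368318158935 21.54569834682836 64.63725597355038
thread end [636.32357988 224.49999057] -23.77793974210587 27.138153126014522
250 -1 [[122.0, 337.0], [85.0, 337.0], [58.0, 337.0]]
250 1 [[495.0, 337.0], [532.0, 337.0], [560.0, 337.0]]
256 -1 [[127.0, 319.0], [91.0, 319.0], [64.0, 319.0]]
256 1 [[491.0, 319.0], [527.0, 319.0], [555.0, 319.0]]
260 -1 [[130.0, 308.0], [94.0, 308.0], [67.0, 308.0]]
260 1 [[489.0, 308.0], [524.0, 308.0], [551.0, 308.0]]
264 -1 [[133.0, 297.0], [97.0, 297.0], [71.0, 297.0]]
264 1 [[486.0, 297.0], [521.0, 297.0], [548.0, 297.0]]
head in tool [ -2.22698237   4.92527201 345.1       ]
```

Head centre (611.5,235.4), measured size 17.9 × 21.5 mm, thread at −24.5°: this agrees with the description. Now I'll centre and descend in two stages.

```bash
python3 -m jog '[[0.042,-0.003,0.0044,0,0,0,-0.01],[0.042,0,0,0.015,0,0,0],[0.042,0,0,0.025,0,0,0],[0.042,0,0,0.015,0,0,0],[0.042,0,0,0.005,0,0,0],[0.042,0,0,0,0,0,0],[0.042,0,0,0,0,0,0]]'
python3 - <<'E'
from h import *
s=status.state();print(s["ee_pos"],s["ee_rot"],s["gripper_width"])
f=vision.grab_frame("wrist");cv2.imwrite("pics/w5.png",cv2.resize(f["color"][170:270,215:355],(784,560),interpolation=cv2.INTER_CUBIC))
np.savez("w5.npz",**{k:np.asarray(v) for k,v in f.items()})
E
```

```text
time_s: 9.02
ee_pos: [612.4, 234.9, 340.7]
ee_rot: [179.9, 0.1, 155.5]
force: [-0.1, 0.1, -0.5]
gripper_width: 42.1
[612.3914414  234.91585124 340.66516411] [1.79924574e+02 7.14861464e-02 1.55485634e+02] 42.050415340124346
```

View pics/w5.png

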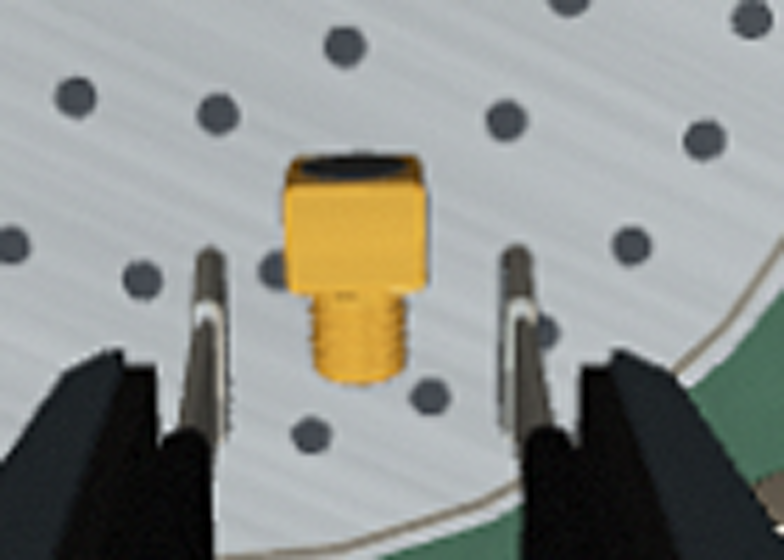

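The plug sits between the jaws (head at x≈355, jaws at 209 and 516), about 1 mm off centre. Descending the rest.

```bash
python3 -m jog '[[0.042,0,-0.001,0.01,0,0,0],[0.042,0,0,0.015,0,0,0],[0.042,0,0,0.01,0,0,0],[0.042,0,0,0.006,0,0,0],[0.042,0,0,0.002,0,0,0],[0.042,0,0,0,0,0,0],[0.042,0,0,0,0,0,0]]'
python3 - <<'E'
from h import *
s=status.state();print(s["ee_pos"],s["ee_rot"],s["force"],s["gripper_width"])
f=vision.grab_frame("wrist");cv2.imwrite("pics/w6.png",cv2.resize(f["color"][170:270,215:355],(784,560),interpolation=cv2.INTER_CUBIC))
np.savez("w6.npz",**{k:np.asarray(v) for k,v in f.items()})
E
```

```text
time_s: 9.95
ee_pos: [611.9, 234.0, 297.2]
ee_rot: [180.0, 0.0, 155.5]
force: [-0.7, 1.0, -0.2]
gripper_width: 42.1
[611.87237001 233.9954161  297.23962142] [1.79956364e+02 3.88512410e-02 1.55491946e+02] [-0.70404375  1.03569966 -0.23702763] 42.1463958664582
```

View pics/w6.png

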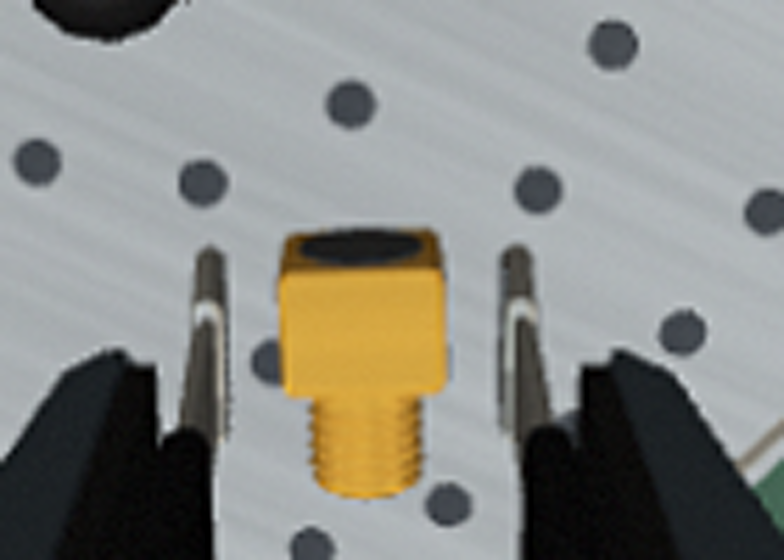

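Tips level with the head, centred (362 vs 362). Closing gradually with 40 N.

```bash
python3 -m jog '[[0.041,0,0,0,0,0,0],[0.040,0,0,0,0,0,0],[0.039,0,0,0,0,0,0],[0.038,0,0,0,0,0,0],[0.037,0,0,0,0,0,0],[0.036,0,0,0,0,0,0],[0.034,0,0,0,0,0,0],[0.030,0,0,0,0,0,0],[0.030,0,0,0,0,0,0],[0.030,0,0,0,0,0,0]]' 40
python3 - <<'E'
from h import *
s=status.state();print(s["ee_pos"],s["ee_rot"],s["force"],s["gripper_width"])
f=vision.grab_frame("wrist");cv2.imwrite("pics/w7.png",cv2.resize(f["color"][170:270,215:355],(784,560),interpolation=cv2.INTER_CUBIC))
E
```

```text
time_s: 11.25
ee_pos: [611.8, 233.9, 296.8]
ee_rot: [180.0, 0.0, 155.5]
force: [-0.5, -0.0, -0.8]
gripper_width: 38.4
[611.76500632 233.92600561 296.79693574] [1.79991062e+02 3.75806993e-03 1.55488156e+02] [-0.46195732 -0.04380422 -0.79330174] 38.40605959804541
```

View pics/w7.png

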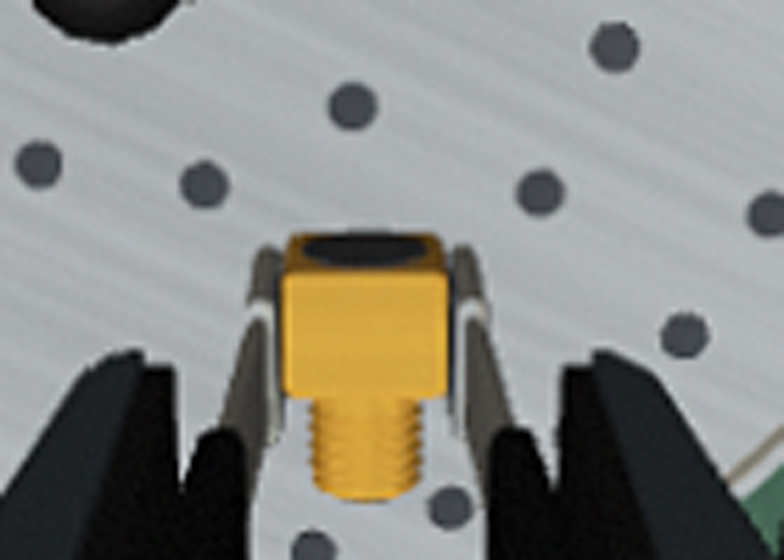

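The jaws are close to the flats, but the fingers are still at 38.4, so I'll give them more time.

```bash
python3 -m jog '[[0.030,0,0,0,0,0,0],[0.030,0,0,0,0,0,0],[0.030,0,0,0,0,0,0],[0.030,0,0,0,0,0,0]]' 40
python3 - <<'E'
from h import *
s=status.state();print(s["ee_pos"],s["force"],s["gripper_width"])
f=vision.grab_frame("wrist");cv2.imwrite("pics/w8.png",cv2.resize(f["color"][170:270,215:355],(784,560),interpolation=cv2.INTER_CUBIC))
E
```

```text
time_s: 11.8
ee_pos: [611.7, 233.9, 296.8]
ee_rot: [180.0, 0.0, 155.5]
force: [-0.3, 0.0, -0.3]
gripper_width: 38.4
[611.74245262 233.92649335 296.79247839] [-0.33568672  0.0371274  -0.32522949] 38.37093489724931
```

View pics/w8.png

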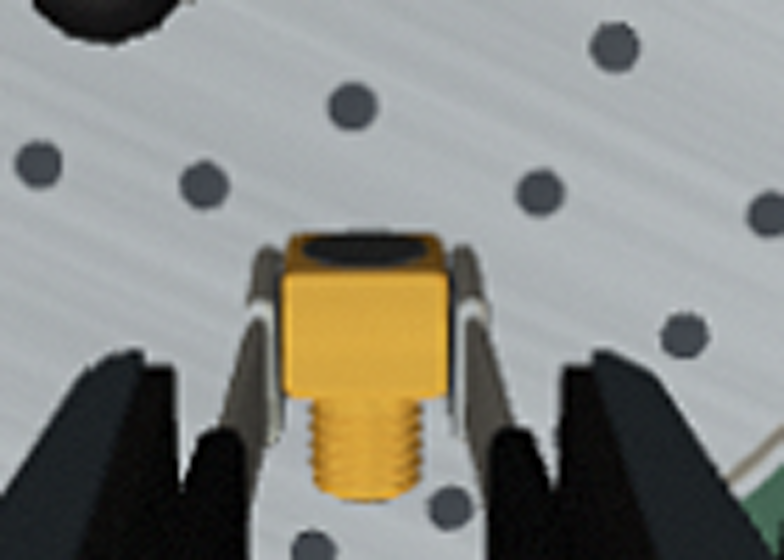

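Fingers have stalled at 38.4 mm under 40 N, so the jaws are seated on the plug. I'll lift slowly and check.

```bash
python3 -m jog '[[0.030,0,0,0,0,0,0],[0.030,0,0,0,0,0,0],[0.030,0,0,-0.003,0,0,0],[0.030,0,0,-0.006,0,0,0],[0.030,0,0,-0.01,0,0,0],[0.030,0,0,-0.011,0,0,0],[0.030,0,0,0,0,0,0]]' 50
python3 - <<'E'
from h import *
s=status.state();print(s["ee_pos"],s["force"],s["gripper_width"])
f=vision.grab_frame("wrist");cv2.imwrite("pics/w9.png",f["color"])
E
```

```text
time_s: 12.72
ee_pos: [612.0, 234.0, 328.5]
ee_rot: [179.9, 0.1, 155.5]
force: [0.3, 0.9, -1.3]
gripper_width: 38.2
[612.03268966 234.03919049 328.48209881] [ 0.34177165  0.94243577 -1.34191229] 38.22693208579127
```

View pics/w9.png

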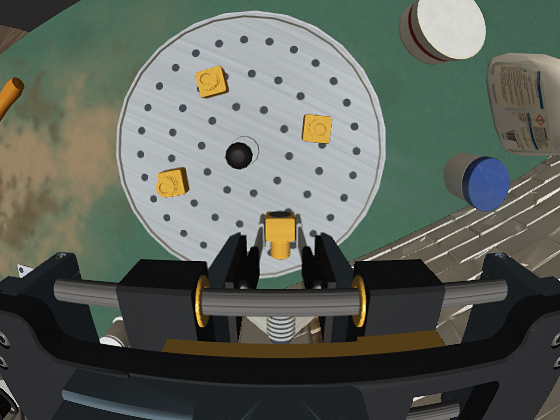

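Plug has come up with the jaws and the uprights still stand. Lifting to about 150 mm.

```bash
python3 -m jog '[[0.030,0,0,-0.005,0,0,0],[0.030,0,0,-0.012,0,0,0],[0.030,0,0,-0.018,0,0,0],[0.030,0,0,-0.02,0,0,0],[0.030,0,0,-0.02,0,0,0],[0.030,0,0,-0.02,0,0,0],[0.030,0,0,-0.015,0,0,0],[0.030,0,0,-0.008,0,0,0],[0.030,0,0,-0.002,0,0,0],[0.030,0,0,0,0,0,0],[0.030,0,0,0,0,0,0],[0.030,0,0,0,0,0,0]]' 50
python3 - <<'E'
from h import *
s=status.state();print(s["time_s"],s["ee_pos"],s["force"],s["gripper_width"],s["qvel"])
f=vision.grab_frame("wrist");P=cloud(f,True)
hsv=cv2.cvtColor(f["color"],cv2.COLOR_BGR2HSV)
m=(hsv[...,0]>12)&(hsv[...,0]<32)&(hsv[...,1]>120);r=np.zeros_like(m);r[205:262,255:305]=1;q=P[m&r];print("plug z pct",np.percentile(q[:,2],[2,25,50,75,98]))
g=vision.grab_frame("scene")
a=cv2.resize(f["color"],(480,360));b=cv2.resize(g["color"][150:285,215:335],(320,360))
cv2.imwrite("pics/w10.png",np.hstack([a,b]))
t=vision.grab_frame("top");cv2.imwrite("pics/t10.png",t["color"])
E
```

```text
time_s: 14.28
ee_pos: [611.8, 233.9, 446.2]
ee_rot: [-180.0, -0.0, 155.5]
force: [0.4, -0.2, -1.5]
gripper_width: 37.9
14.275 [611.75764029 233.91157622 446.17962909] [ 0.38305812 -0.19176676 -1.45513117] 37.94485885308781 [ 0.05353066 -0.06749834 -0.24323598  0.06609052 -0.03242966 -0.01867515]
plug z pct [190.6936655  199.66300435 203.15497319 203.85281509 205.20665128]
```

View pics/w10.png

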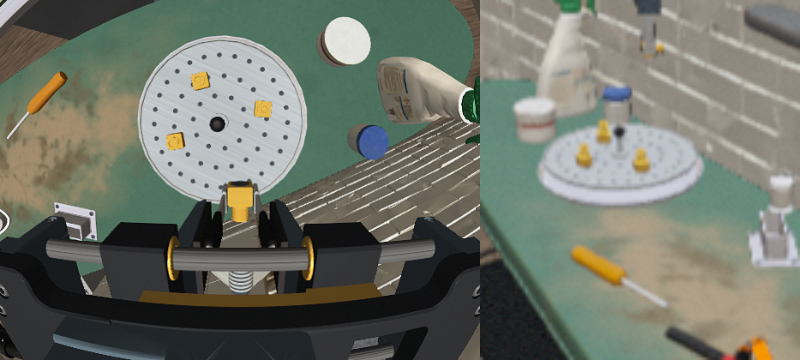

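View pics/t10.png

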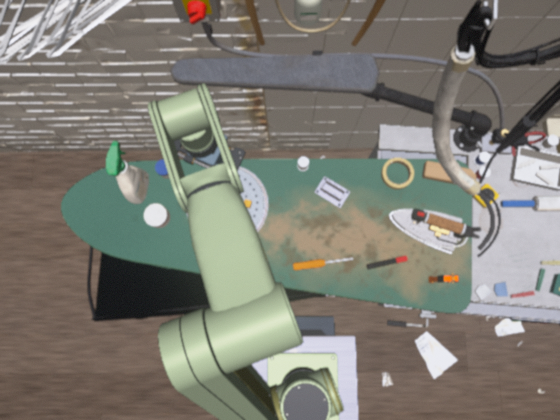

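The plug is held about 150 mm above the disc, three uprights stand, bystanders are where they were. I'll check that the grip is not creeping, then hand in.

```bash
python3 -m jog '[[0.030,0,0,0,0,0,0],[0.030,0,0,0,0,0,0],[0.030,0,0,0,0,0,0],[0.030,0,0,0,0,0,0],[0.030,0,0,0,0,0,0],[0.030,0,0,0,0,0,0],[0.030,0,0,0,0,0,0],[0.030,0,0,0,0,0,0],[0.030,0,0,0,0,0,0],[0.030,0,0,0,0,0,0]]' 50
python3 - <<'E'
from h import *
f=vision.grab_frame("wrist");P=cloud(f,True)
hsv=cv2.cvtColor(f["color"],cv2.COLOR_BGR2HSV)
m=(hsv[...,0]>12)&(hsv[...,0]<32)&(hsv[...,1]>120);r=np.zeros_like(m);r[205:262,255:305]=1;q=P[m&r];print("plug z pct",np.percentile(q[:,2],[2,25,50,75,98]))
cv2.imwrite("pics/w11.png",cv2.resize(f["color"][170:270,215:355],(784,560),interpolation=cv2.INTER_CUBIC))
E
```

```text
time_s: 15.68
ee_pos: [611.7, 233.9, 446.8]
ee_rot: [180.0, 0.0, 155.5]
force: [0.0, 0.2, -1.4]
gripper_width: 38.1
plug z pct [190.86618111 200.33867017 203.61664943 204.46433109 205.84159995]
```

View pics/w11.png

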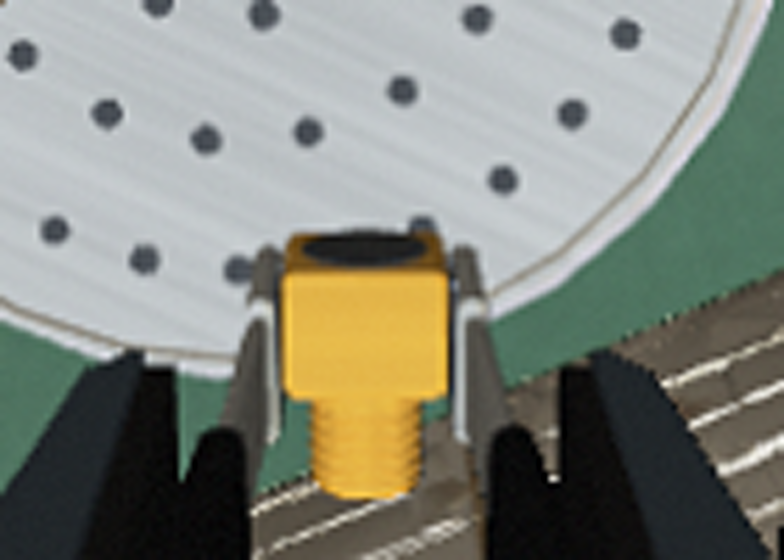

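The plug sits in the jaws exactly as it did on the disc, with no creep.

```bash
python3 -c "
from workcell import ticket;print(ticket.job_done())"
```

```text
the job is handed in; nothing more can be done
None
```

The gripper took the black-gripped tongs from their holder, closed them on the fallen plug's head and lifted it. It finished with the plug held about 150 mm above the disc, and I handed the job in at about 16 s.

**Last checks**
- **Hold:** the plug's height and its place in the jaws were steady over the last second and a half, to within half a millimetre.
- **Upright plugs:** the last scene and wrist pictures show all three standing on the disc.
- **Table:** nothing else looked moved in the last top picture; the arm hid part of the stand there, so I relied on the other two views for that area.
- **Disagreement:** the fingers stopped at 38 mm on the grips, where the listing gives 37 mm for tongs closed on a 22 mm thing. The pictures show the jaws seated on both flats.

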